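Put the bronze pot away in the free bay and shut the case

TASK

One of the three bays of the compartment case is still free: slide the little bronze pot across the table, upright and without lifting it off the table, through the open front until it stands wholly inside that bay. Then gently lower the case's hinged lid until it is fully shut. Leave the finds already in the case and everything else on the table where they are.

Things in the scene. Friction and masses are not known exactly. Their poses are not given: they have to be found in the camera images.
- pot: the find to put away: a squat round bronze pot, 40 mm tall, 52 mm across at its belly (widest from 12 to 26 mm up), foot 44 mm across, neck 32 mm at 33 mm up, rim 38 mm; about 0.3 kg; stands loose and upright on the table in front of the case. Origin: centre of its foot, z up its axis.
- case: fixed plywood case, 110 deep (x), 282 wide (y), 48 mm high, walls 6 mm. Three bays side by side, each 86 wide and 104 mm deep inside, open to front and top, no floor step. Two hold a find each; the free one has only a flat paper card. Origin: centre of its underside; x from the open front (-55 mm) to the back wall (inner face +49 mm), y to the left along its width, z up.
- bay_left (a point): centre of the left bay (+y side of the case) at table height, 3 mm in front of the case's origin in x; axes as the case
- bay_mid (a point): centre of the middle bay at table height; axes as the case
- bay_right (a point): centre of the right bay (-y side) at table height; axes as the case
- lid (a joint): angle of the plywood lid, rad: 0 = shut flat on the case, 1.6 to 1.8 = open at the start, 1.9 = stop. Hinged along the top of the back wall; stiff, so it stays at any angle and must be pushed all the way down. 118 mm from hinge to front edge, 282 mm wide, 6 mm thick, 0.2 kg; a lip at its front edge hangs 18 mm down in front of the case when shut.
- lid_hinge (a point): middle of the hinge axis, on the underside of the lid, 48 mm above the table; turns with the lid: x runs from the lid's front edge to the hinge, y along the hinge, z out of the lid's upper (outer) face
- lid_edge (a point): middle of the lid's front edge on its upper (outer) face, 118 mm from the hinge; turns with the lid as lid_hinge does
- bell: bronze bell find, 60 mm across and 42 mm tall, loose, standing in the middle of one bay; leave it. Origin: centre of its underside.
- lamp: small bronze oil lamp find with spout and lug, about 86 x 56 x 28 mm, loose, standing in the middle of another bay; leave it. Origin: centre of its underside.
- mallet: wooden mallet lying on the table to the left, 170 mm long with a head 44 mm thick and 100 mm wide; leave it. Origin: under the handle's fore part, 40 mm behind the head's axis.
- brush: hand brush, 170 mm long, lying on the table to the right; leave it. Origin: on its underside.
- glove_box: cardboard box, 120 x 240 x 70 mm, standing on the table far left; leave it. Origin: centre of its underside.
Not all that is in view belongs to the job. Leave any blue or orange look-alike of the pot alone. Leave any red look-alike of the bell alone.

How it is judged:
By the outcome, as a careful person would: the job done as asked, in the order asked, and still so for the second after the job is handed in, with the robot touching nothing.
It also fails if it takes over 64 s, if anything falls off the work surface, if the arm or the gripper's body presses on something with over 40 N, if the wrist force passes 120 N, or if a joint passes its speed limit or range.

ROBOT

A 6-joint arm with a two-finger parallel gripper is mounted at the origin on the work surface. World frame = base frame: x ahead of the robot, y to its left, z up, the work surface at z = 0. Lengths are in m, angles in rad, forces in N, time in s.
With the tool pointing down it reaches from about 0.4 to 0.925 m from the base axis. Payload 12.5 kg.
Tool frame: the origin (TCP) lies midway between the tips of the shut fingers; the grasp point (between the pads) lies 19 mm behind it; z points along the fingers, y is the line along which they close (so a half turn about z gives the same grasp; the last joint's range is limited). The gripper opens to 95 mm and grips with 3 to 60 N. Pads are 20 mm wide; open, the fingers measure 119 mm over their backs; the gripper's body (75 mm by 180 mm) begins 59 mm behind the grasp point.
Start: joints at [1.023, 0.491, 1.559, -0, 1.092, -0.106], TCP at [0.267, 0.565, 0.215] pointing down, gripper open.
Joint ranges: [-3.1, 3.1], [-0.84, 2.19], [0.05, 2.79], [-1.13, 4.28], [0.06, 2.93], [-2.69, 2.69]. Speed limits (rad/s): [2.22, 2.22, 2.79, 3.14, 3.14, 3.14].

INTERFACE

Orientations are given as a unit quaternion [x, y, z, w].
In Python, from bench import telemetry, imaging, bot gives the robot as it stands.
- The arm moves only by the tool arm_command, never from a script. Its argument "targets" is a list of rows, each a list of 7 numbers: the shift along the tool's x, y, z in cm, then the turn, a rotation vector about the tool's x, y, z in degrees, then the finger opening in cm, from 0 to 9.51. A call has 1 to 5 rows; each row shifts and turns the commanded pose from where the row before left it, along the tool's axes as they then stand; what a row does not reach is not made up. A row lasts 1/10 s, in which the tool goes at most 50 mm and 8.59 degrees, less where a joint would pass 70% of its speed; a pose out of reach is approached as far as the arm can. A call with a gripper value outside its range is refused whole. The fingers move at their own pace and stop on an object; "force" is the grip in N (left out, the last holds). Time passes only in rows, so rows that do not move let the fingers close. It gives the time, the measured TCP pose, the force, the opening and the grip force at its end, in the units of the state.
- telemetry.state(): the state, without advancing time (a new reading comes with each control period).
- imaging.read_camera(name): name is "scene" or "top" or "wrist"; returns the picture (384x512x3 uint8, red, green, blue); there is no depth.
- imaging.get_calibration(name): a dict with "camera_matrix" (3x3 intrinsics, pixels), "eye" and "attitude" of the camera in the world. Camera axes: x right, y down, z forward; pixel columns grow to the right and rows downward; lengths in m; the calibration is good to about 2 mm. A picture is of the moment at which its call begins: read the wrist's pose just before it. get_calibration takes no time and is no camera call; for the wrist camera it gives the pose at the moment of the call.
- bot.sign_off(): hands the job in; it is judged then, once.
The state is a dict: "time": time; "joints": joint angles; "dq": joint speeds; "tau": joint torques, N m; "position": TCP position; "orientation": TCP orientation; "ft_force": force on the tool from outside, world axes, zero at the start; "ft_torque": the same for the moment, N m; "grip_width": finger opening in m; "gripper_force": force on a finger pad.
Only numpy, scipy, OpenCV 4.12 (cv2) and the standard library are available. Lean on these libraries where they do the work, as an engineer would, in place of code of your own. Each camera call takes 0.05 s, during which the arm holds its last target. There are 200 camera calls.

## Working session

There is one attempt and no reset: what is moved stays moved. The work goes in short steps, Python scripts to look and compute and a tool call to move; the robot and the scene stay as the last step left them, time stands still between calls to the robot, and variables do not carry over. Pictures are saved under pics/ and viewed, at most 10 in all, crops included, and the job is handed in when it is done.

Besides the shell and the picture viewer there is one more tool, called after ">>>" by a JSON object that holds its "name" and its "arguments". arm_command: Moves the arm, as the interface text tells. Its arguments: {"type":"object","properties":{"targets":{"type":"array","items":{"type":"array","items":{"type":"number"}}},"force":{"type":"number"}},"required":["targets"]}

```bash
mkdir -p pics; ls
cat > h.py <<'E'
import numpy as np, cv2
from scipy.spatial.transform import Rotation as R
from bench import telemetry, imaging, bot
def cal(n):
    c=imaging.get_calibration(n); A=np.array(c["attitude"],float)
    A=A if A.shape==(3,3) else R.from_quat(A).as_matrix()
    return np.array(c["camera_matrix"]),np.array(c["eye"]),A
def ray(c,u,v):
    K,e,A=c; return e, A@np.linalg.solve(K,[u,v,1.])
def atz(c,u,v,z):
    e,d=ray(c,u,v); return e+d*(z-e[2])/d[2]
def tri(*rs):
    M=np.zeros((3,3));b=np.zeros(3)
    for e,d in rs:
        d=d/np.linalg.norm(d);P=np.eye(3)-np.outer(d,d);M+=P;b+=P@e
    return np.linalg.solve(M,b)
def proj(c,p):
    K,e,A=c; q=K@(A.T@(np.array(p)-e)); return q[:2]/q[2]
def shot(n,f):
    im=imaging.read_camera(n); cv2.imwrite(f,im[:,:,::-1]); return im
E
python3 - <<'E'
from h import *
for n in("scene","top"):
    im=shot(n,f"pics/{n}0.png"); print(n,imaging.get_calibration(n))
s=telemetry.state(); print(s)
a=cv2.imread("pics/scene0.png");b=cv2.imread("pics/top0.png")
E
```

```text
pics
scene {'camera_matrix': array([[363.85934801,   0.        , 254.51125576],
       [  0.        , 363.85934801, 186.87511967],
       [  0.        ,   0.        ,   1.        ]]), 'eye': array([ 0.7083394 , -0.38268751,  0.92093152]), 'attitude': array([ 0.9528857 ,  0.16705305, -0.04194999, -0.24968444])}
top {'camera_matrix': array([[493.21085687,   0.        , 259.7065964 ],
       [  0.        , 493.21085687, 190.91821148],
       [  0.        ,   0.        ,   1.        ]]), 'eye': array([0.44478725, 0.08084116, 1.77893085]), 'attitude': array([ 0.71523094, -0.69840153,  0.01295433, -0.02263161])}
{'time': 0.1, 'joints': array([ 1.02341571e+00,  4.91521089e-01,  1.55938147e+00, -4.14143208e-05,
        1.09173666e+00, -1.05608518e-01]), 'dq': array([ 0.00050013, -0.00081782, -0.00118328,  0.00032666,  0.00151289,
       -0.00067738]), 'tau': array([ 2.68172400e-03, -6.13629198e+01, -2.58608776e+01,  6.93828170e-02,
        4.70286654e-02, -6.70832128e-05]), 'position': array([0.26709104, 0.56480977, 0.21410907]), 'orientation': array([ 2.19084876e-01,  9.75705664e-01, -5.01531242e-04, -1.50429157e-04]), 'ft_force': array([ 1.15855081, -0.16586672,  0.29230956]), 'ft_torque': array([-0.01096546, -0.00780049,  0.01598797]), 'gripper_force': 0.0, 'grip_width': 0.09548961534211614}
```

View pics/scene0.png

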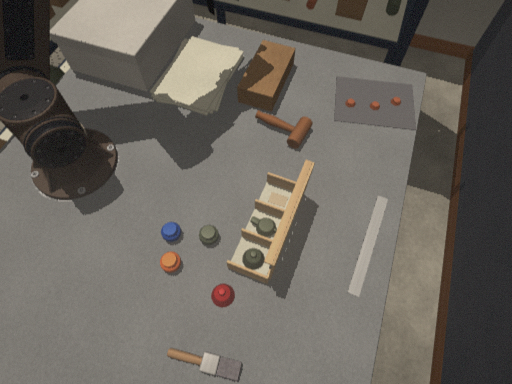

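View pics/top0.png

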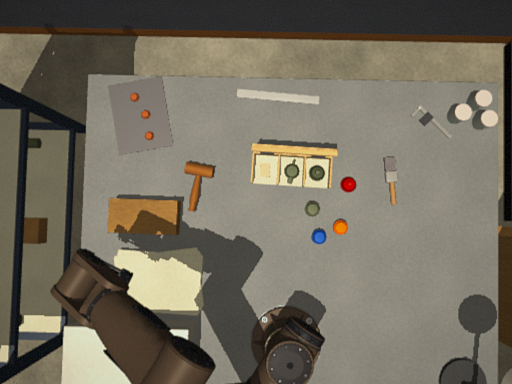

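Scene: the pot is at (208,234), with the blue look-alike at (171,231) and orange at (170,262). The free bay is the left one, holding a card at about (278,200); the lamp is in the middle and the bell in the right. Top: pot at (312,208), case spanning x 252–332 and y 145–188.

Run:
```python
from h import *
a=cv2.imread("pics/scene0.png")[150:290,155:325];b=cv2.imread("pics/top0.png")[135:250,240:360]
cv2.imwrite("pics/sc.png",cv2.resize(a,None,fx=4.5,fy=4.2,interpolation=cv2.INTER_CUBIC))
cv2.imwrite("pics/tc.png",cv2.resize(b,None,fx=5,fy=5,interpolation=cv2.INTER_CUBIC))
S,T=cal("scene"),cal("top")
for z in(0,.02,.04): print(atz(S,208,234,z),atz(T,312.5,208.5,z))
p=tri(ray(S,208,234),ray(T,312.5,208.5));print(p)
```

```text
[ 0.46711168 -0.07529623  0.        ] [ 0.47521082 -0.08528416  0.        ]
[ 0.47235045 -0.08197189  0.02      ] [ 0.47486878 -0.08341646  0.02      ]
[ 0.47758923 -0.08864755  0.04      ] [ 0.47452673 -0.08154876  0.04      ]
[ 0.47423165 -0.08330679  0.02505366]
```

View pics/sc.png

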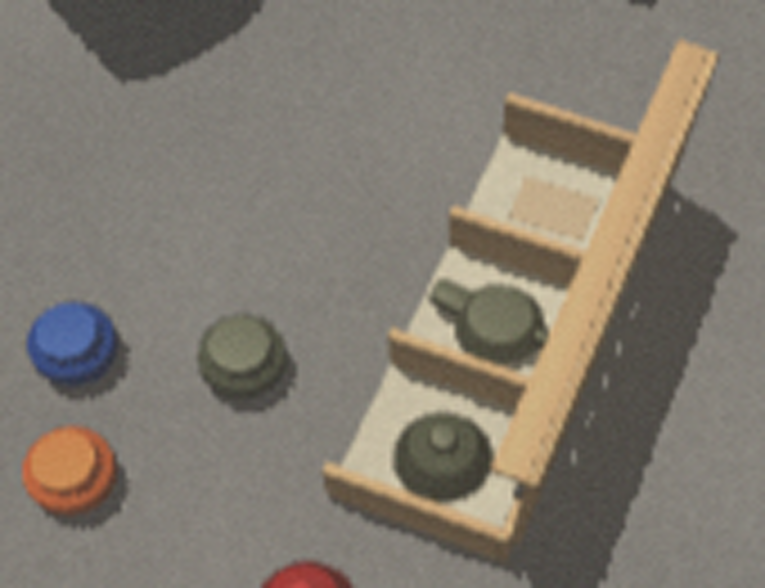

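View pics/tc.png

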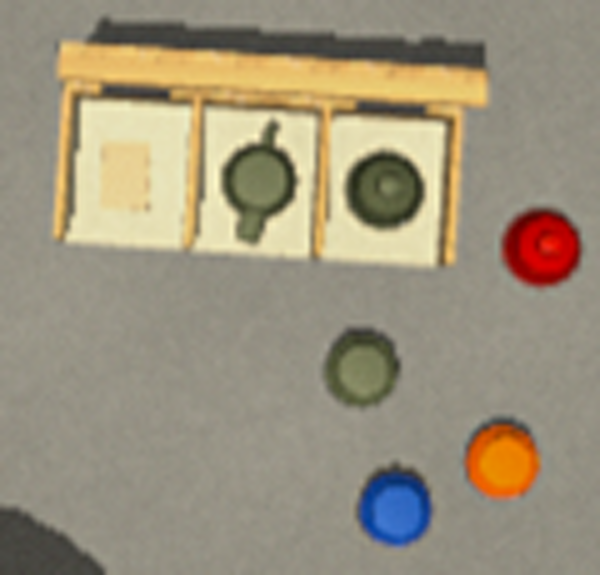

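The crops show the pot rim centre at (237,343) in the scene crop and (365,366) in the top crop. The case's front wall-top corners are clear in both, so I fit the case pose from them.

Run:
```python
from h import *
from scipy.optimize import least_squares
S,T=cal("scene"),cal("top")
s=lambda x,y:(155+(x+.5)/4.5-.5,150+(y+.5)/4.2-.5)
t=lambda x,y:(240+(x+.5)/5-.5,135+(y+.5)/5-.5)
print("pot",tri(ray(S,*s(237,343)),ray(T,*t(365,366))), "at z .04", atz(S,*s(237,343),.04),atz(T,*t(365,366),.04))
for n,a,b in (("blue",(68,332),(397,503)),("orange",(63,460),(503,459))): print(n,atz(S,*s(*a),.04),atz(T,*t(*b),.04))
# (px, case point) front wall top corners
W=[(141,)]
TP=[((54,238),(-.055,.141,.048)),((66,241),(-.055,.135,.048)),((183,248),(-.055,.049,.048)),((195,249),(-.055,.043,.048)),((313,258),(-.055,-.043,.048)),((325,259),(-.055,-.049,.048)),((455,265),(-.055,-.141,.048))]
SP=[((509,95),(-.055,.141,.048)),((452,208),(-.055,.049,.048)),((390,333),(-.055,-.043,.048)),((327,465),(-.055,-.138,.048)),((330,494),(-.055,-.141,.0)),((500,557),(.055,-.141,0))]
TT=[(T,t(*p),q) for p,q in TP]; SS=[(S,s(*p),q) for p,q in SP]
def res(v,L):
    M=R.from_euler('z',v[2]).as_matrix()
    return np.concatenate([proj(c,M@np.array(q)+[v[0],v[1],v[3] if len(v)>3 else 0])-p for c,p,q in L])
for L,v0 in((TT,[.6,0,0]),(SS,[.6,0,0]),(TT+SS,[.6,0,0]),(TT+SS,[.6,0,0,0])):
    f=least_squares(res,v0,args=(L,),loss='soft_l1'); print(f.x,np.abs(f.fun).round(1))
v=f.x
M=R.from_euler('z',v[2]).as_matrix()
# lid top edge corners: outer left/right of strip
sc=[s(683,40),s(716,52),s(497,470),s(535,480)]
for p in sc: print([ (M.T@(atz(S,*p,z)-[v[0],v[1],0])).round(3) for z in(.145,.166)])
for p in((60,42),(60,78),(489,68),(487,106)): print('T',[ (M.T@(atz(T,*t(*p),z)-[v[0],v[1],0])).round(3) for z in(.145,.166)])
st=telemetry.state(); print(R.from_quat(st['orientation']).as_matrix().round(3))
```

```text
pot [ 0.47536333 -0.08255965  0.04355972] at z .04 [ 0.47282451 -0.08235542  0.04      ] [ 0.47699711 -0.081854    0.04      ]
blue [ 0.37791128 -0.10895162  0.04      ] [ 0.38144378 -0.10607655  0.04      ]
orange [ 0.41190961 -0.18381852  0.04      ] [ 0.41406103 -0.1798049   0.04      ]
[ 0.60930295 -0.00456648 -0.04426064] [0.1 0.3 0.6 0.2 0.4 0.1 0.3 0.  0.5 0.2 0.2 0.3 0.  0.3]
[ 0.61164035 -0.0050124  -0.04396303] [0.1 0.5 0.2 0.6 0.5 1.2 0.8 0.3 0.7 0.3 1.2 1.6]
[ 0.61050191 -0.00460262 -0.04164002] [0.1 0.1 0.6 0.4 0.4 0.2 0.2 0.3 0.6 0.5 0.1 0.6 0.1 0.1 0.6 0.7 0.2 0.8
 0.1 1.4 1.1 0.1 1.  0.1 0.9 1.3]
[ 0.61027459 -0.00376047 -0.04277737 -0.00543878] [0.1 0.2 0.8 0.3 0.2 0.1 0.5 0.2 0.2 0.4 0.5 0.5 0.4 0.1 0.6 0.  0.2 0.2
 0.2 0.9 0.9 0.4 0.9 0.3 0.8 1.5]
[array([0.043, 0.156, 0.145]), array([0.045, 0.142, 0.166])]
[array([0.063, 0.155, 0.145]), array([0.065, 0.14 , 0.166])]
[array([ 0.044, -0.135,  0.145]), array([ 0.046, -0.141,  0.166])]
[array([ 0.063, -0.133,  0.145]), array([ 0.064, -0.139,  0.166])]
T [array([0.07 , 0.142, 0.145]), array([0.067, 0.141, 0.166])]
T [array([0.046, 0.14 , 0.145]), array([0.043, 0.14 , 0.166])]
T [array([ 0.071, -0.144,  0.145]), array([ 0.068, -0.141,  0.166])]
T [array([ 0.046, -0.144,  0.145]), array([ 0.043, -0.141,  0.166])]
[[-0.904  0.428 -0.001]
 [ 0.428  0.904 -0.001]
 [ 0.    -0.001 -1.   ]]
```

>>> {"name": "arm_command", "arguments": {"targets": [[-3.1,-3.3,0,0,0,0,7.5],[-3.1,-3.3,0,0,0,0,7.5],[-3.1,-3.3,0,0,0,0,7.5],[-3.1,-3.3,0,0,0,0,7.5],[-3.1,-3.3,0,0,0,0,7.5]]}}

```text
time: 0.6
position: [0.3368, 0.3479, 0.2145]
orientation: [0.219, 0.976, -0.0, -0.0]
ft_force: [0.7, -0.2, 0.4]
grip_width: 0.0751
gripper_force: 0.0
```

>>> {"name": "arm_command", "arguments": {"targets": [[-3.1,-3.3,0,0,0,0,7.5],[-3.1,-3.3,0,0,0,0,7.5],[-3.1,-3.3,0,0,0,0,7.5],[-3.1,-3.3,0,0,0,0,7.5],[-3.1,-3.3,0,0,0,0,7.5]]}}

```text
time: 1.1
position: [0.4065, 0.1324, 0.2146]
orientation: [0.219, 0.976, 0.0, 0.0]
ft_force: [1.0, -0.2, 1.1]
grip_width: 0.0752
gripper_force: 0.0
```

>>> {"name": "arm_command", "arguments": {"targets": [[-3.1,-3.3,0,0,0,0,7.5],[-3.1,-3.3,0,0,0,0,7.5],[-3.1,-3.3,0,0,0,0,7.5],[-3.1,-3.3,0,0,0,0,7.5],[-3.1,-3.3,0,0,0,0,7.5]]}}

```text
time: 1.6
position: [0.4761, -0.0832, 0.2146]
orientation: [0.219, 0.976, 0.0, -0.0]
ft_force: [0.9, 0.9, -0.1]
grip_width: 0.0748
gripper_force: 0.0
```

>>> {"name": "arm_command", "arguments": {"targets": [[0,0,0,0,0,-7.6,7.5],[0,0,0,0,0,-7.6,7.5],[0,0,0,0,0,-7.6,7.5],[0,0,0,0,0,0,7.5],[0,0,0,0,0,0,7.5]]}}

```text
time: 2.1
position: [0.4758, -0.0812, 0.2145]
orientation: [0.024, 1.0, 0.0, -0.0]
ft_force: [0.2, 0.4, -0.3]
grip_width: 0.0752
gripper_force: 0.0
```

Run:
```python
from h import *
c=cal("wrist"); shot("wrist","pics/w0.png"); np.savez("w0.npz",K=c[0],e=c[1],A=c[2]); print(c)
for z in(0,.04): print(proj(c,[.475,-.082,z]))
im=cv2.imread("pics/w0.png"); cv2.imwrite("pics/w0b.png",cv2.resize(im,None,fx=1.5,fy=1.5))
```

```text
(array([[266.78828132,   0.        , 255.72124042],
       [  0.        , 266.78828132, 195.67546229],
       [  0.        ,   0.        ,   1.        ]]), array([ 0.40624305, -0.07811466,  0.38394659]), array([[ 4.87560821e-02,  9.67289206e-01,  2.48946653e-01],
       [ 9.98810307e-01, -4.74427656e-02, -1.12763205e-02],
       [ 9.03254622e-04,  2.49200272e-01, -9.68451552e-01]]))
[255.12099452 175.7947032 ]
[255.08212797 181.18848701]
```

View pics/w0b.png

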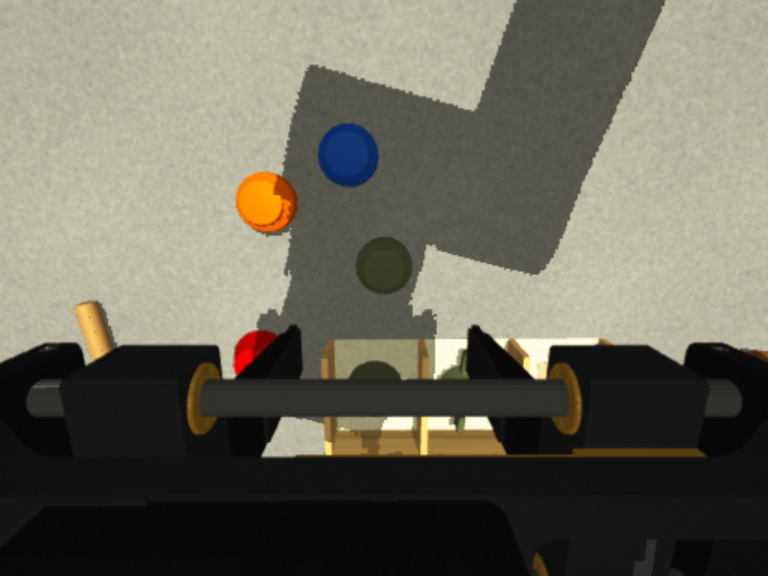

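The wrist view shows the pot at (384,265) in the enlarged picture, giving x≈0.472, y≈-0.082. It is clear between the fingers, so I go down and grip gently.

>>> {"name": "arm_command", "arguments": {"targets": [[0.3,0,4.5,0,0,0,7.5],[0,0,4.5,0,0,0,7.5],[0,0,4.5,0,0,0,7.5],[0,0,4,0,0,0,7.5],[0,0,2,0,0,0,7.5]]}}

```text
time: 2.65
position: [0.4718, -0.0807, 0.0169]
orientation: [0.023, 1.0, 0.001, -0.002]
ft_force: [1.6, 0.0, 0.3]
grip_width: 0.0749
gripper_force: 0.0
```

>>> {"name": "arm_command", "arguments": {"targets": [[0,0,0.6,0,0,0,7.5],[0,0,0.4,0,0,0,7.5],[0,0,0,0,0,0,7.5]]}}

```text
time: 2.95
position: [0.4733, -0.0812, 0.0102]
orientation: [0.022, 1.0, -0.0, 0.0]
ft_force: [0.5, -0.1, 0.6]
grip_width: 0.0749
gripper_force: 0.0
```

>>> {"name": "arm_command", "arguments": {"targets": [[0,0,0,0,0,0,6.5],[0,0,0,0,0,0,6.0],[0,0,0,0,0,0,5.5],[0,0,0,0,0,0,5],[0,0,0,0,0,0,4.8]], "force": 6}}

```text
time: 3.45
position: [0.4731, -0.0812, 0.0099]
orientation: [0.022, 1.0, -0.0, 0.0]
ft_force: [-0.7, 0.7, 5.3]
grip_width: 0.0518
gripper_force: 6.0
```

>>> {"name": "arm_command", "arguments": {"targets": [[-0.1,0.4,0,0,0,0,4.8],[-0.2,0.8,0,0,0,0,4.8],[-0.2,0.9,0,0,0,0,4.8],[-0.2,0.9,0,0,0,0,4.8],[-0.2,0.9,0,0,0,0,4.8]]}}

```text
time: 3.95
position: [0.484, -0.0426, 0.0099]
orientation: [0.022, 1.0, -0.0, 0.0]
ft_force: [-1.3, -5.4, 5.6]
grip_width: 0.0517
gripper_force: 6.0
```

>>> {"name": "arm_command", "arguments": {"targets": [[-0.2,0.9,0,0,0,0,4.8],[-0.2,0.9,0,0,0,0,4.8],[-0.2,0.9,0,0,0,0,4.8],[-0.2,0.9,0,0,0,0,4.8],[-0.2,0.9,0,0,0,0,4.8]]}}

```text
time: 4.45
position: [0.4959, 0.0019, 0.0099]
orientation: [0.022, 1.0, -0.0, 0.0]
ft_force: [-1.2, -5.6, 6.3]
grip_width: 0.0523
gripper_force: 6.0
```

>>> {"name": "arm_command", "arguments": {"targets": [[-0.2,0.9,0,0,0,0,4.8],[-0.2,0.9,0,0,0,0,4.8],[-0.2,0.9,0,0,0,0,4.8],[-0.2,0.9,0,0,0,0,4.8],[-0.2,0.9,0,0,0,0,4.8]]}}

```text
time: 4.95
position: [0.5077, 0.0465, 0.0099]
orientation: [0.022, 1.0, -0.0, 0.0]
ft_force: [-1.7, -5.6, 6.1]
grip_width: 0.0518
gripper_force: 6.0
```

>>> {"name": "arm_command", "arguments": {"targets": [[-0.3,0.9,0,0,0,0,4.8],[-0.3,0.9,0,0,0,0,4.8],[-0.3,0.9,0,0,0,0,4.8],[-0.3,0.9,0,0,0,0,4.8],[-0.2,0.5,0,0,0,0,4.8]]}}

```text
time: 5.45
position: [0.5232, 0.087, 0.0099]
orientation: [0.022, 1.0, -0.0, -0.0]
ft_force: [-3.1, -6.9, 8.0]
grip_width: 0.0517
gripper_force: 6.0
```

>>> {"name": "arm_command", "arguments": {"targets": [[0,0,0,0,0,0,4.8]]}}

```text
time: 5.55
position: [0.5234, 0.0874, 0.0099]
orientation: [0.022, 1.0, 0.0, 0.0]
ft_force: [-0.8, 3.9, 6.4]
grip_width: 0.0518
gripper_force: 6.0
```

Run:
```python
from h import *
a=shot("scene","pics/s1.png")
c=cal("wrist"); w=shot("wrist","pics/w1.png")
cv2.imwrite("pics/c1.png",np.hstack([cv2.resize(a[130:290,150:330],(400,356)),cv2.resize(w,(400,356))])[:,:,::-1])
```

```text
(no output)
```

View pics/c1.png

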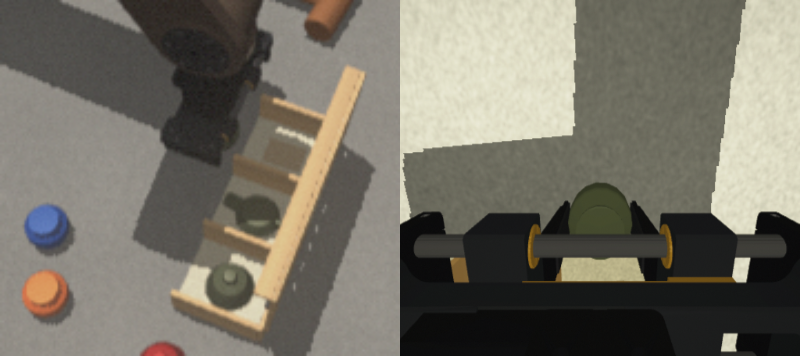

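>>> {"name": "arm_command", "arguments": {"targets": [[0,0.3,0,0,0,0,4.8],[0,0.1,0,0,0,0,4.8],[0,0,0,0,0,0,5.5],[0,0,0,0,0,0,7.0],[0,0,0,0,0,0,7.0]]}}

```text
time: 6.15
position: [0.5234, 0.0909, 0.0095]
orientation: [0.022, 1.0, 0.0, -0.0]
ft_force: [-0.1, 0.2, -0.2]
grip_width: 0.066
gripper_force: 0.0
```

>>> {"name": "arm_command", "arguments": {"targets": [[1.0,0,0,0,0,0,7.0],[2,0,0,0,0,0,7.0],[1.5,0,0,0,0,0,7],[0,0,0.2,0,0,0,5],[0,0,0,0,0,0,3]]}}

```text
time: 6.65
position: [0.4788, 0.0929, 0.0076]
orientation: [0.022, 1.0, 0.0, 0.0]
ft_force: [-0.0, 0.6, 0.5]
grip_width: 0.0588
gripper_force: 0.0
```

>>> {"name": "arm_command", "arguments": {"targets": [[0,0,0,0,0,0,3],[0,0,0,0,0,0,3],[-0.5,0,0,0,0,0,3],[-0.5,0,0,0,0,0,3],[-0.5,0,0,0,0,0,3]], "force": 30}}

```text
time: 7.15
position: [0.494, 0.0921, 0.0076]
orientation: [0.022, 1.0, 0.0, -0.0]
ft_force: [-2.4, -0.1, 1.1]
grip_width: 0.0303
gripper_force: 1.6
```

Run:
```python
from h import *
a=shot("scene","pics/s2.png"); c=cal("wrist"); w=shot("wrist","pics/w2.png")
cv2.imwrite("pics/c2.png",np.hstack([cv2.resize(a[130:250,190:330],(380,326)),cv2.resize(w[100:384],(420,326))])[:,:,::-1])
```

```text
(no output)
```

View pics/c2.png

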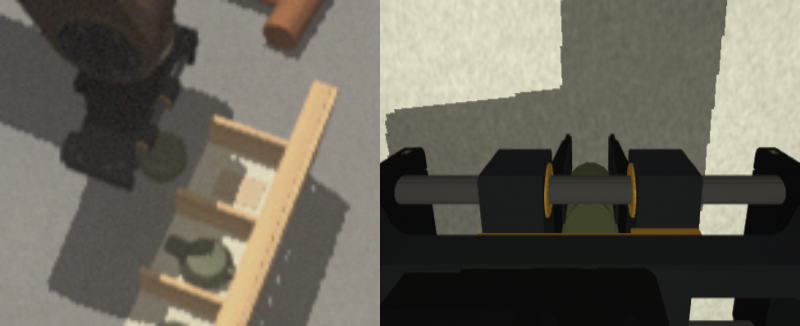

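The pot is nested against the finger pair, upright, and lined up with the free bay's opening. I push on.

>>> {"name": "arm_command", "arguments": {"targets": [[-0.5,0,0,0,0,0,3],[-0.5,0,0,0,0,0,3],[-0.5,0,0,0,0,0,3],[-0.5,0,0,0,0,0,3],[-0.5,0,0,0,0,0,3]]}}

```text
time: 7.75
position: [0.519, 0.091, 0.0076]
orientation: [0.022, 1.0, 0.0, 0.0]
ft_force: [-2.1, 0.1, 0.3]
grip_width: 0.0303
gripper_force: 0.8
```

>>> {"name": "arm_command", "arguments": {"targets": [[-0.6,0,0,0,0,0,3],[-0.6,0,0,0,0,0,3],[-0.6,0,0,0,0,0,3],[-0.6,0,0,0,0,0,3],[-0.6,0,0,0,0,0,3]]}}

```text
time: 8.25
position: [0.549, 0.0897, 0.0076]
orientation: [0.022, 1.0, 0.0, 0.0]
ft_force: [-2.2, 0.3, -0.0]
grip_width: 0.0299
gripper_force: 0.8
```

>>> {"name": "arm_command", "arguments": {"targets": [[-0.6,0,0,0,0,0,3],[-0.6,0,0,0,0,0,3],[-0.6,0,0,0,0,0,3],[-0.5,0,0,0,0,0,3],[-0.3,0,0,0,0,0,3]]}}

```text
time: 8.75
position: [0.575, 0.0886, 0.0076]
orientation: [0.022, 1.0, 0.0, 0.0]
ft_force: [-2.4, 0.7, 0.5]
grip_width: 0.0301
gripper_force: 0.8
```

>>> {"name": "arm_command", "arguments": {"targets": [[0.5,0,0,0,0,0,3],[1.5,0,0,0,0,0,3],[3,0,0,0,0,0,3],[3,0,0,0,0,0,3],[3,0,0,0,0,0,0]]}}

```text
time: 9.25
position: [0.4632, 0.0934, 0.0079]
orientation: [0.022, 1.0, 0.0, 0.0]
ft_force: [0.7, -0.8, 0.5]
grip_width: 0.0257
gripper_force: 0.0
```

>>> {"name": "arm_command", "arguments": {"targets": [[0,0,-4,0,0,0,0],[0,0,-5,0,0,0,0],[0,0,-5,0,0,0,0],[0,0,-5,0,0,0,0],[0,0,-5,0,0,0,0]], "force": 10}}

```text
time: 9.75
position: [0.4638, 0.0934, 0.25]
orientation: [0.022, 1.0, 0.0, 0.001]
ft_force: [-0.5, 0.8, 0.3]
grip_width: 0.0004
gripper_force: 0.0
```

Run:
```python
from h import *
a=shot("scene","pics/s3.png"); t=shot("top","pics/t3.png")
cv2.imwrite("pics/c3.png",np.hstack([cv2.resize(a[140:290,150:330],(420,350),interpolation=2),cv2.resize(t[130:250,240:370],(379,350),interpolation=2)])[:,:,::-1])
```

```text
(no output)
```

View pics/c3.png

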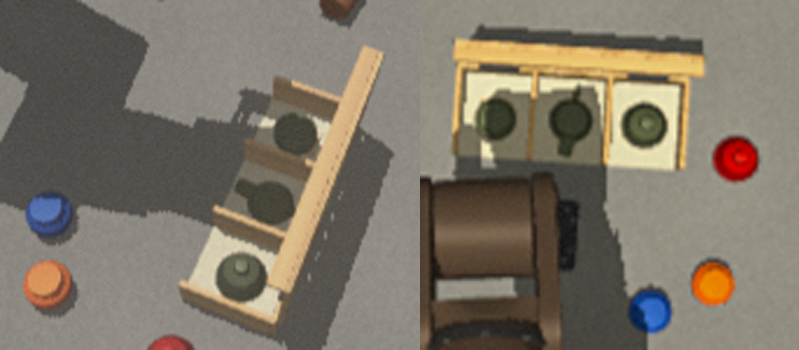

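The pot stands wholly inside the left bay (top crop, about (495,118)), and the lamp, bell and look-alikes have not moved. Next the closed fingers go behind the lid.

>>> {"name": "arm_command", "arguments": {"targets": [[-4,-1.3,0,0,0,0,0],[-4,-1.3,0,0,0,0,0],[-4,-1.3,0,0,0,0,0],[-4,-1.3,0,0,0,0,0],[-4,-1.3,0,0,0,0,0]]}}

```text
time: 10.35
position: [0.6626, 0.019, 0.2469]
orientation: [0.022, 1.0, 0.0, -0.0]
ft_force: [-0.4, 0.3, 0.7]
grip_width: 0.0004
gripper_force: 0.0
```

>>> {"name": "arm_command", "arguments": {"targets": [[-4,-1.3,0,0,0,0,0],[-4,-1.3,0,0,0,0,0],[0,0,0,0,0,0,0]]}}

```text
time: 10.65
position: [0.7429, -0.0118, 0.2447]
orientation: [0.023, 1.0, -0.0, -0.001]
ft_force: [0.7, 0.1, -0.3]
grip_width: 0.0005
gripper_force: 0.0
```

>>> {"name": "arm_command", "arguments": {"targets": [[0,0,4,0,0,0,0],[0,0,4,0,0,0,0],[0,0,3.2,0,0,0,0],[0,0,0,0,0,0,0]]}}

```text
time: 11.05
position: [0.7376, -0.0093, 0.1305]
orientation: [0.022, 1.0, 0.0, -0.004]
ft_force: [-0.3, 0.0, -0.3]
grip_width: 0.0001
gripper_force: 0.0
```

Run:
```python
from h import *
s=telemetry.state();y=-.043;p=s['position']-[.610,-.0045,0]
print(s['position'],R.from_euler('z',-y).apply(p))
a=shot("scene","pics/s4.png"); cv2.imwrite("pics/c4.png",cv2.resize(a[100:300,150:400],(750,600))[:,:,::-1])
```

```text
[ 0.73759273 -0.00933419  0.13046593] [0.12768259 0.00065508 0.13046593]
```

View pics/c4.png

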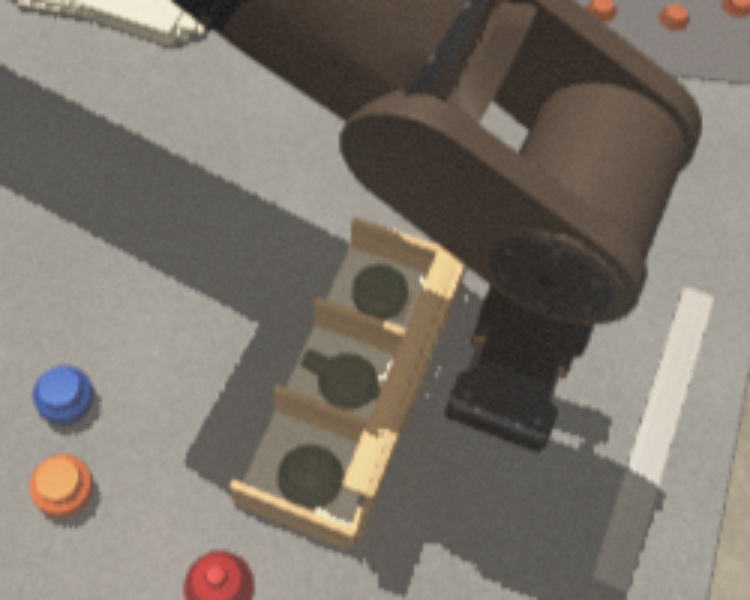

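The fingers are behind the lid and clear of it; the case contents are undisturbed. I begin the push.

>>> {"name": "arm_command", "arguments": {"targets": [[1.5,0,-0.6,0,0,0,0],[1.5,0,0,0,0,0,0],[1,0,0,0,0,0,0],[0.6,0,0,0,0,0,0],[0.5,0,0,0,0,0,0]]}}

```text
time: 11.6
position: [0.6894, -0.0075, 0.1428]
orientation: [0.022, 1.0, -0.0, 0.001]
ft_force: [0.0, 0.3, 0.1]
grip_width: 0.0003
gripper_force: 0.0
```

>>> {"name": "arm_command", "arguments": {"targets": [[0.5,0,0,0,0,0,0],[0.5,0,0,0,0,0,0],[0.5,0,0,0,0,0,0],[0.5,0,0,0,0,0,0]]}}

```text
time: 12.0
position: [0.6692, -0.0067, 0.1416]
orientation: [0.022, 1.0, 0.0, 0.0]
ft_force: [1.8, -0.1, 0.1]
grip_width: 0.0002
gripper_force: 0.9
```

>>> {"name": "arm_command", "arguments": {"targets": [[0.4,0,0.2,0,0,0,0],[0.9,0,0.2,0,0,0,0],[0.9,0,0.2,0,0,0,0],[0.8,0,0.3,0,0,0,0],[0.8,0,0.4,0,0,0,0]]}}

```text
time: 12.5
position: [0.6306, -0.005, 0.1283]
orientation: [0.022, 1.0, 0.0, -0.0]
ft_force: [2.3, 0.0, -0.6]
grip_width: 0.0008
gripper_force: 0.7
```

>>> {"name": "arm_command", "arguments": {"targets": [[0.8,0,0.5,0,0,0,0],[0.7,0,0.5,0,0,0,0],[0.7,0,0.6,0,0,0,0],[0.6,0,0.7,0,0,0,0],[0.5,0,0.7,0,0,0,0]]}}

```text
time: 13.0
position: [0.5978, -0.0036, 0.098]
orientation: [0.022, 1.0, 0.0, -0.0]
ft_force: [1.6, -0.2, -0.0]
grip_width: 0.0004
gripper_force: 0.4
```

Run:
```python
from h import *
s=telemetry.state();p=s['position']-[.610,-.0045,0]
print(R.from_euler('z',.043).apply(p),s['ft_force'])
```

```text
[-0.01218725  0.00042451  0.09801791] [ 1.6422461  -0.21264041 -0.03747034]
```

>>> {"name": "arm_command", "arguments": {"targets": [[0.4,0,0.7,0,0,0,0],[0.3,0,0.8,0,0,0,0],[0.3,0,0.8,0,0,0,0],[0.2,0,0.8,0,0,0,0],[0.1,0,0.5,0,0,0,0]]}}

```text
time: 13.5
position: [0.5852, -0.003, 0.0617]
orientation: [0.022, 1.0, 0.0, -0.0]
ft_force: [-0.8, 0.0, 0.8]
grip_width: -0.0
gripper_force: 0.3
```

>>> {"name": "arm_command", "arguments": {"targets": [[0,0,0.4,0,0,0,0],[0,0,0.2,0,0,0,0],[0,0,0,0,0,0,0]]}}

```text
time: 13.8
position: [0.5855, -0.003, 0.0564]
orientation: [0.022, 1.0, 0.0, -0.0]
ft_force: [-0.3, -0.3, -0.0]
grip_width: 0.0004
gripper_force: 0.0
```

>>> {"name": "arm_command", "arguments": {"targets": [[0,0,0.1,0,0,0,0],[0,0,0.1,0,0,0,0],[0,0,0.1,0,0,0,0]]}}

```text
time: 14.1
position: [0.5857, -0.003, 0.0546]
orientation: [0.022, 1.0, 0.0, 0.0]
ft_force: [-4.9, -0.1, 20.7]
grip_width: 0.0005
gripper_force: 10.6
```

>>> {"name": "arm_command", "arguments": {"targets": [[0,0,0.1,0,0,0,0],[0,0,0,0,0,0,0]]}}

```text
time: 14.3
position: [0.5857, -0.003, 0.0546]
orientation: [0.022, 1.0, -0.0, 0.001]
ft_force: [-7.4, 0.4, 21.8]
grip_width: 0.0007
gripper_force: 10.9
```

>>> {"name": "arm_command", "arguments": {"targets": [[0,0,-1,0,0,0,0],[0,0,-3,0,0,0,0],[0,0,-5,0,0,0,0],[0,0,-5,0,0,0,0],[0,0,-3,0,0,0,0]]}}

```text
time: 14.8
position: [0.5861, -0.003, 0.2267]
orientation: [0.022, 1.0, -0.0, 0.002]
ft_force: [0.0, 0.6, 0.9]
grip_width: 0.0005
gripper_force: 0.0
```

>>> {"name": "arm_command", "arguments": {"targets": [[4,2,0,0,0,0,0],[4,4,0,0,0,0,0],[0,5,0,0,0,0,0],[0,5,0,0,0,0,0],[0,5,0,0,0,0,0]]}}

```text
time: 15.3
position: [0.5189, 0.2073, 0.2234]
orientation: [0.022, 1.0, 0.0, 0.001]
ft_force: [0.7, -0.4, -0.3]
grip_width: 0.0005
gripper_force: 0.0
```

Run:
```python
from h import *
a=shot("scene","pics/s5.png"); t=shot("top","pics/t5.png")
cv2.imwrite("pics/c5.png",np.hstack([cv2.resize(a[140:300,150:340],(418,352),interpolation=2),cv2.resize(t[130:250,240:370],(381,352),interpolation=2)])[:,:,::-1])
```

```text
(no output)
```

View pics/c5.png

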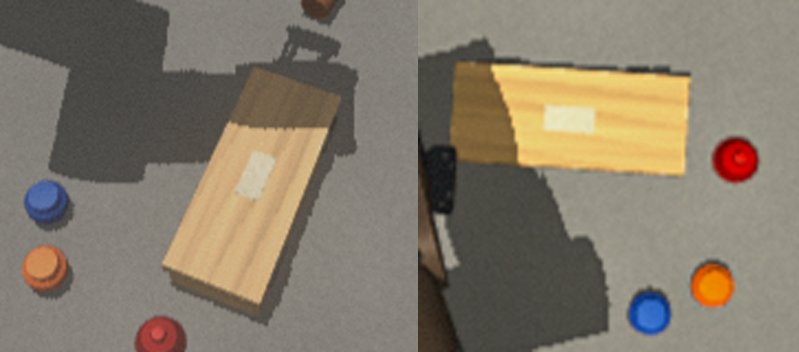

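The lid lies flat on the case: it stopped against a hard contact at z≈0.0546 (expected 0.054), and nothing else has moved. I hand in.

```bash
python3 -c "
from bench import bot; print(bot.sign_off())"
```

```text
the job is handed in; nothing more can be done
None
```

The pot was slid into the free left bay and stands wholly inside it, the lid is shut flat, and the job was handed in at about 15 s with nothing else on the table seen to move.

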